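# Raise the cake tin bases on the telescopic holder and hold them up

## Task

Fold the green cover of the tin holder up about its hinge until it stands upright and leave it standing there. Then squeeze the red release button in the black handle, pull the telescopic mast straight up past its first stop to the second stop, its full height, and keep holding it there by the handle so that I can take a cake tin base: finish while still gripping the fully raised handle, as it sinks if let go. Leave the bowl, jar, shaker, timer, mug and spatula where they are.

Things in the scene. Friction and masses are not known exactly. Their poses are not given: they have to be found in the camera images.
- holder: Tin holder fixed to the ledge: steel base plate 10 mm thick, x -43 to +167, y -97 to +50 mm. Origin on the ledge under the mast; z up. The square dark mast, 34 mm wide, stands at x=y=0 up to z 125 mm. A thin steel sheet at y -98 to -94, x -50 to +50 mm stands up to z 200 mm and carries the cover's hinge on its top edge.
- stack (a point): Centre of the stack of four round steel cake tin bases, 120 mm across, standing on edge (20 mm thick along the holder's y), held from above by a spring clip on the mast's arm. In the holder's frame at x 98, y 0, z 71 mm when down; the clip's top is then at z 147 mm. Rises with the mast.
- cover (a joint): Angle of the green hinged cover, rad. 0: level over the handle, reaching from the hinge to the holder's +y; pi/2: upright; limit 2.3. Hinge line parallel to the holder's x at y -90, z 200 mm of its frame. A sheet 100 mm wide (x -50 to +50), 140 mm from the hinge to its edge, 4 mm thick, 0.2 kg. Stiff hinge (0.3 N m): it stays at any angle. Starts 0 to 0.45 rad open.
- cover_pin (a point): Middle of the cover's handle pin: round, steel, 12 mm thick, sticking out of the cover's side edge parallel to the hinge, from the holder's x -50 to -115 mm, a black 18 mm ball at its end. This point: x -85 mm, 128 mm from the hinge line; it swings with the cover. Pinch it from above, fingers closing along the holder's y; it turns between the fingers.
- handle: Black handle bar on the mast, 20 mm (x) x 80 mm (y) x 28 mm high; origin at its middle, axes parallel to the holder's; at x=y=0 of the holder, 165 mm above the ledge when the mast is down. The red button is in its +x face. Grip from above, fingers closing along x: one on the button, one on the -x face. With mast and bases 0.4 to 0.7 kg.
- release (a joint): Red release button in the middle of the handle's +x face, 40 mm long (y), 20 mm high. Value: m pressed in towards -x, 0 (face 18.5 mm from the bar's middle) to 0.006 (fully in, 12.5 mm). Spring 1 N at first, about 3 N fully in. Out, it locks the mast at the bottom and at the first stop; pressed 5 mm or more, it lets the mast slide and pass the first stop freely.
- lift (a joint): How far the telescopic mast is pulled straight up, m. 0: down and locked; 0.045: first stop, where it locks if the button is out; 0.09: second stop, the end of its travel, which does not lock: let go there, it sinks to the first stop. About 0.5 N of friction besides the weight.
- bowl: Loose mustard yellow ceramic mixing bowl, 210 mm across, 100 mm high; origin at the centre of its underside. Bystander.
- jar: Loose glass jar of ceramic pie weights with a steel lid, 90 mm across, 137 mm high; origin at the centre of its underside. Bystander.
- shaker: Loose closed white plastic salt shaker with a grey cap, 48 mm across, 92 mm high; origin at the centre of its underside. Bystander.
- timer: Loose round kitchen timer, blue foot and white dial, 68 mm across, 57 mm high; origin at the centre of its underside. Bystander.
- cup: Loose blue ceramic mug, 76 mm across without its handle, 75 mm high; origin at the centre of its underside. Bystander.
- spatula: Loose spatula lying flat on the ledge along its own x axis, handle to -x. Bystander.

How it is judged (in metres and radians):
On the way, in this order (a step that is already met when the one before it is completed fails the run):
1. the cover stands upright, the mast still down (value of joint cover between 1.36 and 1.78 rad and value of joint lift below 0.01 m), for 0.2 s.
2. the fingers press the release button in, the mast still down (value of joint release above 0.0042 m and value of joint lift below 0.02 m and contact force between the fingers and handle above 2 N), for 0.05 s.
3. the mast is pulled up to its second stop, by the handle (value of joint lift above 0.084 m and contact force between the fingers and handle above 2 N), for 0.3 s.
At the end, for the whole second after the job is handed in: The robot is still gripping the handle (finger force over 2 N), the mast is within 6 mm of its second stop (lift over 84 mm of 90 mm) and not moving, and the cover stands upright within 12 degrees (1.36 to 1.78 rad) (all of step 3 and value of joint cover between 1.36 and 1.78 rad and velocity of joint lift between -0.02 and 0.02 m/s); the arm keeps its last pose, push and grip.
It fails at once if the bowl, jar, shaker, timer, mug or spatula is pushed more than 30 mm from its place (distance of any of bowl, jar, shaker, timer, cup, spatula from where it was at the start of the episode above 0.03 m).
It fails at once if the mast is pulled up while the cover is still folded down over it (value of joint lift above 0.02 m and value of joint cover below 1 rad).
It also fails if it takes over 48 s, if anything falls off the work surface, if the arm or the gripper's body presses on something with over 40 N, if the wrist force passes 120 N, or if a joint passes its speed limit or range.

## Robot

A 6-joint arm with a two-finger parallel gripper is mounted at the origin on the work surface. World frame = base frame: x ahead of the robot, y to its left, z up, the work surface at z = 0. Lengths are in mm, angles in degrees, forces in N, time in s.
With the tool pointing down it reaches from about 300 to 825 mm from the base axis. Payload 5.4 kg.
Tool frame: the origin (TCP) lies on the front face of the gripper's body, between the roots of the fingers; the fingertips stand 88 mm ahead of it and the grasp point (between the pads) lies 69 mm ahead of it; x points along the fingers, y is the direction in which the jaws open and shut, and the axes are right-handed (so a half turn about x gives the same grasp; the last joint's range is limited). The gripper opens to 92 mm and grips with 3 to 60 N. Pads are 20 mm wide; open, the fingers measure 128 mm over their backs; the gripper's body (75 mm by 189 mm) begins 69 mm behind the grasp point.
Start: joints at [53.623, 9.076, 91.501, -0, 79.423, -12.038], TCP at [236.987, 523.874, 302.701] pointing down, gripper open.
Joint ranges: [-166.64, 166.64], [-54.1, 131.32], [10.49, 154.53], [-73.88, 253.88], [9.74, 151.15], [-171.62, 171.62]. Speed limits (degrees/s): [147.25, 147.25, 180, 180, 180, 180].

## Interface

Orientations are given as a 3x3 rotation matrix whose columns are the frame's x, y, z axes.
In Python, from cell import bot gives the robot as it stands.
- The arm moves only by the tool drive_tool, never from a script. Its argument "deltas" is a list of rows, each a list of 7 numbers: the opening, from -1 (shut) to 1 (fully open), so that 0 is half open, then the shift along the tool's x, y, z in mm, then the turn, a rotation vector about the tool's x, y, z in degrees. In form: [[claw, x, y, z, wx, wy, wz], ...]. A call has exactly 10 rows; each row is the pose to reach, as a shift and turn from the pose commanded when the call began, along the tool's axes at that moment; what a row does not reach only later rows make up. A row lasts 1/12 s, in which the tool goes at most 41.7 mm and 7.16 degrees, less where a joint would pass 70% of its speed; a pose out of reach is approached as far as the arm can. A call with a gripper value outside its range is refused whole. The fingers move at their own pace and stop on an object; "grip_force" is the grip in N (left out, the last holds). Time passes only in rows, so rows that repeat a pose let the fingers close, or fill a call up. It gives the time, the measured TCP pose, the force and the opening at its end, in the units of the state.
- bot.sense(): the state, without advancing time (a new reading comes with each control period).
- bot.capture(name): name is "side" or "top" or "wrist"; returns (picture, depth): 420x560x3 uint8, blue, green, red; 420x560 float32, mm along the optical axis (not along the pixel's ray), 0 where there is no reading.
- bot.calibration(name): a dict with "intrinsics" (3x3 intrinsics, pixels), "world_to_cam" (4x4, takes a point from world to camera coordinates). Camera axes: x right, y down, z forward; pixel columns grow to the right and rows downward; lengths in mm; the calibration is good to about 2 mm. A picture is of the moment at which its call begins: read the wrist's pose just before it. calibration takes no time and is no camera call; for the wrist camera it gives the pose at the moment of the call.
- bot.finish_job(): hands the job in, once; it reports no verdict.
Trained networks look in the newest picture that a camera, given by its name, has taken for a name from the list of things; names that differ only in an ending like _2 or _b are one class to them, and where a whole thing is asked for, a point or a joint stands for the part that bears it (a point fixed in the world has none). Each returns a list of dicts, best first, with "conf" (0 to 1); they miss things now and then, are a little off and sometimes report something else, mostly with a low value. They report only what shows in the picture. A call takes as long as a camera call.
- bot.boxes_of(camera, thing): "xy" ([column, row] in pixels, amid what is visible of it).
- bot.tip_of(camera, thing): "xy" ([column, row] in pixels: a listed point, or the origin of a listed thing).
The state is a dict: "time_s": time; "joint_positions": joint angles; "dq": joint speeds; "joint_torque": joint torques, N m; "tool_pos": TCP position; "orientation": TCP orientation; "contact_force": force on the tool from outside, world axes, zero at the start; "ft_torque": the same for the moment, N m; "grip_width": opening from 0.0 (shut) to 1.0 (fully open).
Only numpy, scipy, OpenCV 4.12 (cv2) and the standard library are available. Lean on these libraries where they do the work, as an engineer would, in place of code of your own. Each camera call takes 0.05 s, during which the arm holds its last target. There are 200 camera calls.

## Working session

There is one attempt and no reset: what is moved stays moved. The work goes in short steps, Python scripts to look and compute and a tool call to move; the robot and the scene stay as the last step left them, time stands still between calls to the robot, and variables do not carry over. Pictures are saved under pics/ and viewed, about 8 in all and at most 12, crops included, and the job is handed in when it is done.

Besides the shell and the picture viewer there is one more tool, called as name(argument=value, ...), one argument or row to a line, values as JSON. drive_tool: Moves the arm, as the interface text tells. Its arguments: {"type":"object","properties":{"deltas":{"type":"array"},"grip_force":{"type":"number"}},"required":["deltas"]}

```bash
mkdir -p pics; ls
cat > h.py <<'E'
import numpy as np, cv2
from cell import bot
def px2w(cam,depth,uv,cal=None,z=None,r=2):
    c=cal or bot.calibration(cam); K=np.array(c["intrinsics"]); T=np.linalg.inv(np.array(c["world_to_cam"]))
    u,v=uv; ray=np.linalg.inv(K)@[u,v,1]
    if z is None:
        p=depth[int(v)-r:int(v)+r+1,int(u)-r:int(u)+r+1]; p=p[p>0]; d=np.median(p)
    else:
        o=T[:3,3]; dr=T[:3,:3]@ray; d=(z-o[2])/dr[2]
    return (T@np.r_[ray*d,1])[:3]
E
python3 - <<'E'
from h import *
s=bot.sense(); print(s["time_s"],np.round(s["tool_pos"],1),np.round(s["orientation"],3).tolist(),s["contact_force"],s["grip_width"])
ims=[]
for c in ("side","top"):
    im,d=bot.capture(c); cv2.imwrite(f"pics/{c}0.png",im); np.save(f"{c}0.npy",d); cal=bot.calibration(c)
    for t in ("holder","cover_pin","stack","handle","cover"):
        for f in ("tip_of","boxes_of"):
            r=getattr(bot,f)(c,t) if not(f=="tip_of" and t=="cover") else []
            for q in r[:1]:
                try: print(c,t,f,round(q["conf"],2),np.round(q["xy"],1),np.round(px2w(c,d,q["xy"]),1))
                except Exception as e: print(c,t,f,e)
    print(np.round(np.linalg.inv(cal["world_to_cam"])[:3],2).tolist())
E
```

```text
pics
0.0 [236.7 523.5 301.7] [[-0.001, 0.412, 0.911], [-0.002, 0.911, -0.412], [-1.0, -0.002, -0.0]] [-1.00364422 -0.38984527  0.88462286] 0.9967161318967752
side holder tip_of 0.7 [266.8 244.4] [201.2 534.4 450.4]
side holder boxes_of 0.83 [284.9 227.6] [549.8 -41.4  28.4]
side cover_pin tip_of 0.67 [273. 198.] [181.5 535.9 569.9]
side cover_pin boxes_of 0.43 [277.9 189.6] [546.5   4.1 214.5]
side stack boxes_of 0.53 [280.3 193.8] [518.2  30.5 220. ]
side handle boxes_of 0.17 [265.5 315.3] [329.6 382.   51.1]
side cover boxes_of 0.55 [280.3 194.6] [517.6  31.4 217.5]
[[-0.83, -0.3, 0.47, -285.31], [-0.56, 0.45, -0.7, 1177.82], [-0.0, -0.84, -0.54, 1048.3]]
top holder tip_of 0.7 [263.5 194.8] [518.9  44.1 229.5]
top holder boxes_of 0.67 [270.4 177.2] [573.9  22.2 226.7]
top cover_pin tip_of 0.72 [245.  207.5] [478.5  99.4 249.2]
top cover_pin boxes_of 0.67 [265.  185.8] [546.6  39.1 230.5]
top stack tip_of 0.5 [268.1 165.1] [611.5  28.8 229.3]
top handle boxes_of 0.57 [180.6 150.8] [696.7 333.3  92.4]
top cover boxes_of 0.67 [267.8 184.4] [551.   30.5 229.3]
[[-0.02, -0.99, 0.12, 343.14], [-1.0, 0.02, -0.0, 0.2], [0.0, -0.12, -0.99, 1458.03]]
```

View pics/side0.png

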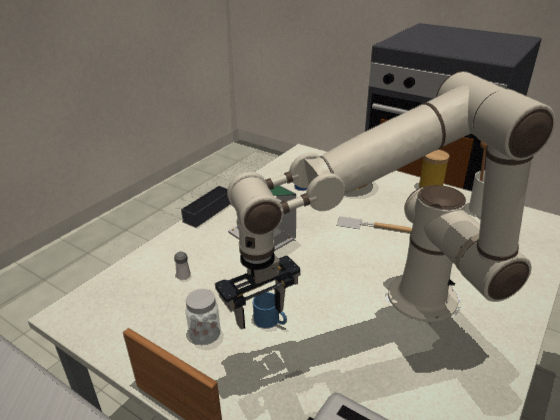

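View pics/top0.png

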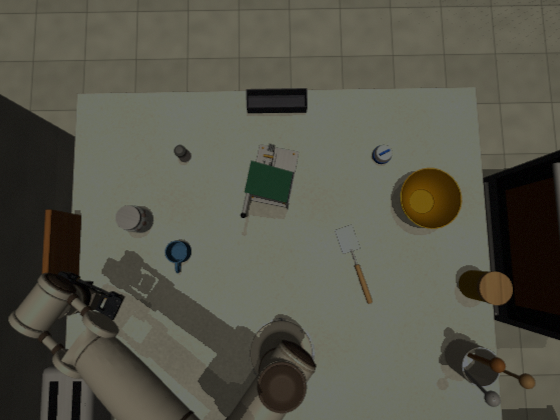

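The top view shows the green cover around (270,184), with its pin running from (248,195) to a ball at (243,215). Holder +x points up in the image, which is roughly world +x, and the hinge is on the right. The arm hides the holder in the side view. Next I fit the cover plane and the pin.

```bash
cat > fit.py <<'E'
from h import *
im=cv2.imread("pics/top0.png"); d=np.load("top0.npy"); c=bot.calibration("top")
K=np.array(c["intrinsics"]);T=np.linalg.inv(c["world_to_cam"])
b,g,r=[im[...,i].astype(int) for i in range(3)]
m=((g>r+20)&(g>b+8)).astype(np.uint8); m[:130]=0;m[240:]=0;m[:,:220]=0;m[:,320:]=0
def w(u,v,dd):
    return (np.c_[((np.linalg.inv(K)@np.c_[u,v,np.ones(len(u))].T)*dd).T,np.ones(len(u))]@T.T)[:,:3]
v,u=np.nonzero(cv2.erode(m,np.ones((3,3)))); P=w(u,v,d[v,u]); 
A=np.c_[P[:,:2],np.ones(len(P))]; k=np.linalg.lstsq(A,P[:,2],rcond=None)[0]; res=P[:,2]-A@k
ok=abs(res)<6; k=np.linalg.lstsq(A[ok],P[ok,2],rcond=None)[0]
print(len(P),"plane",k,"res",np.std(P[ok,2]-A[ok]@k))
cs=max(cv2.findContours(m,0,1)[0],key=cv2.contourArea); rect=cv2.minAreaRect(cs); bx=cv2.boxPoints(rect)
ap=cv2.approxPolyDP(cv2.convexHull(cs),5,True)[:,0]
for n,q in(("rect",bx),("poly",ap)):
    # intersect rays with plane
    rays=(T[:3,:3]@np.linalg.inv(K)@np.c_[q,np.ones(len(q))].T).T;o=T[:3,3]
    t=(k[0]*o[0]+k[1]*o[1]+k[2]-o[2])/(rays[:,2]-k[0]*rays[:,0]-k[1]*rays[:,1])
    W=o+rays*t[:,None]; print(n,np.round(q,1).tolist(),np.round(W,1).tolist(),np.round(np.linalg.norm(W-np.roll(W,-1,0),axis=1),1))
v,u=np.nonzero(np.ones((90,110)));v+=135;u+=225;P=w(u,v,d[v,u]).reshape(90,110,3)
print("dark pin pts")
for vv in range(186,222,3):
    row=im[vv,236:256].astype(int).sum(1); uu=236+row.argmin(); print(vv,uu,row.min(),np.round(P[vv-135,uu-225],0))
cv2.imwrite("pics/crop0.png",cv2.resize(im[130:230,210:330],None,fx=6,fy=6,interpolation=cv2.INTER_CUBIC))
E
python3 fit.py
```

```text
1133 plane [-5.80341030e-01  3.82498874e-01  5.44129822e+02] res 2.1796550495562386
rect [[243.60000610351562, 191.39999389648438], [251.1999969482422, 161.10000610351562], [293.1000061035156, 171.5], [285.5, 201.89999389648438]] [[522.9, 100.6, 279.2], [629.5, 82.1, 210.2], [600.6, -50.3, 176.3], [493.5, -22.6, 249.1]] [128.3 139.6 132.4 130.2]
poly [[251, 162], [291, 173], [285, 201], [245, 191]] [[626.0, 82.7, 212.5], [594.7, -43.1, 182.5], [496.4, -21.1, 248.0], [524.4, 96.8, 276.8]] [133.  120.2 124.6 121.1]
dark pin pts
186 252 100 [544.  78. 247.]
189 247 107 [535.  93. 249.]
192 254 104 [526.  72. 245.]
195 255 114 [550.  83.  11.]
198 250 129 [539. 101.  10.]
201 250 137 [530. 102.  -3.]
204 248 131 [519. 109.  -3.]
207 247 135 [508. 112.   1.]
210 247 152 [497. 112.   4.]
213 242 63 [462. 108. 255.]
216 244 19 [453. 102. 252.]
219 247 291 [464. 112.   7.]
```

View pics/crop0.png

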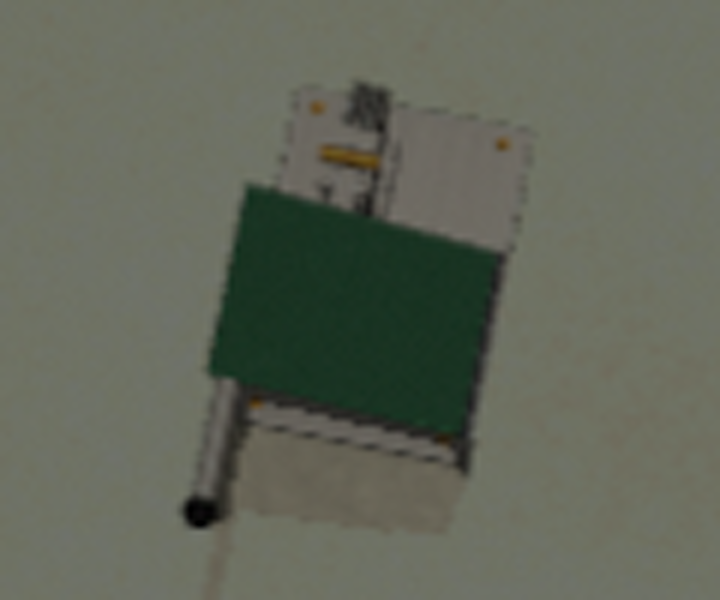

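The crop is clear: cover corners, pin, ball and plate corners are all visible. I'll fit the holder's pose and the cover angle to these pixels.

```bash
cat > pose.py <<'E'
from h import *
from scipy.optimize import least_squares
c=bot.calibration("top");K=np.array(c["intrinsics"]);W=np.array(c["world_to_cam"])
obs=np.array([(246,184),(505,255),(468,435),(212,375),(200,512),(292,90),(537,130)])/6+[210,130]-.4
def pts(a):
    h=lambda x,r,n=2:(x,-90+r*np.cos(a)-n*np.sin(a),200+r*np.sin(a)+n*np.cos(a))
    return np.array([h(50,140),h(50,0),h(-50,0),h(-50,140),h(-118,128,0),(167,50,10),(167,-97,10)])
def tow(p,P):
    cy,sy=np.cos(p[2]),np.sin(p[2]);R=np.array([[cy,-sy,0],[sy,cy,0],[0,0,1]]);return P@R.T+[p[0],p[1],0]
def f(p):
    q=np.c_[tow(p,pts(p[3])),np.ones(7)]@W[:3].T@K.T;return (q[:,:2]/q[:,2:]-obs).ravel()
s=least_squares(f,[560,20,-.2,.2],loss="soft_l1");print(np.round(s.x,3),np.degrees(s.x[2:]),"\nres px",np.round(s.fun.reshape(-1,2),1).tolist())
p=s.x;np.save("pose.npy",p)
print("world",np.round(tow(p,pts(p[3])),0).tolist())
d=np.load("top0.npy")
for u,v in((270,180),(255,180),(285,185),(250,172),(280,193)): print((u,v),np.round(px2w("top",d,(u,v),r=1),1))
print("pin",np.round(tow(p,np.array([[-85,-90+128*np.cos(p[3]),200+128*np.sin(p[3])],[0,0,165]])),1))
E
python3 pose.py
```

```text
[ 5.64974e+02  3.28030e+01 -2.03000e-01  1.43000e-01] [-11.64060716   8.19325052] 
res px [[4.3, 1.7], [4.6, -0.7], [5.0, 0.2], [3.7, 1.1], [5.2, 0.7], [5.7, -0.6], [4.3, -0.0]]
world [[624.0, 70.0, 222.0], [596.0, -66.0, 202.0], [498.0, -46.0, 202.0], [526.0, 90.0, 222.0], [457.0, 93.0, 218.0], [739.0, 48.0, 10.0], [709.0, -96.0, 10.0]]
(270, 180) [565.3  23.6 225.8]
(255, 180) [562.7  68.9 244.1]
(285, 185) [552.  -22.7 207.2]
(250, 172) [586.4  83.4 250.8]
(280, 193) [526.1  -6.6 213.1]
pin [[489.1  85.9 218.2]
 [565.   32.8 165. ]]
```

```bash
sed -i 's/loss="soft_l1")/x_scale=[10,10,.1,.1],xtol=1e-12,ftol=1e-12)/' pose.py; python3 pose.py
```

```text
[ 5.65206e+02  4.98300e+01 -2.04000e-01  3.27000e-01] [-11.69760224  18.72460245] 
res px [[0.3, 0.3], [-0.7, -0.7], [-0.4, 0.2], [-0.5, 0.3], [0.7, 0.3], [1.1, -0.6], [-0.3, 0.0]]
world [[623.0, 81.0, 247.0], [596.0, -49.0, 202.0], [498.0, -29.0, 202.0], [525.0, 101.0, 247.0], [456.0, 104.0, 241.0], [739.0, 65.0, 10.0], [709.0, -79.0, 10.0]]
(270, 180) [565.3  23.6 225.8]
(255, 180) [562.7  68.9 244.1]
(285, 185) [552.  -22.7 207.2]
(250, 172) [586.4  83.4 250.8]
(280, 193) [526.1  -6.6 213.1]
pin [[488.3  97.6 241.1]
 [565.2  49.8 165. ]]
```

Fit is now good: residuals are under 1.2 px, and depth agrees (cover about 0.35 rad, pin z about 244). Moving above the pin.

drive_tool(
  deltas=[
    [1,-40,0,0,0,0,0],
    [1,-75,-15,20,-4,0,0],
    [1,-100,-38,54,-8,0,0],
    [1,-100,-60,87,-12.6,0,0],
    [1,-100,-85,122,-12.6,0,0],
    [1,-100,-108,155,-12.6,0,0],
    [1,-100,-132,190,-12.6,0,0],
    [1,-100,-156,224,-12.6,0,0],
    [1,-100,-180,258,-12.6,0,0],
    [1,-100,-204,292,-12.6,0,0],
  ],
)

```text
time_s: 1.83
tool_pos: [416.9, 220.3, 403.0]
orientation: [[0.001, 0.203, 0.979], [0.0, 0.979, -0.203], [-1.0, 0.0, 0.001]]
contact_force: [-0.2, 1.1, 0.1]
grip_width: 0.999
```

```bash
python3 -c "
from h import *
s=bot.sense();print(s['time_s'],np.round(s['tool_pos'],1),np.round(s['orientation'],3).tolist(),np.round(s['joint_positions'],1))"
```

```text
1.8333 [416.9 220.3 403. ] [[0.001, 0.203, 0.979], [0.0, 0.979, -0.203], [-1.0, 0.0, 0.001]] [ 13.1  -9.5  98.8   0.   90.6 -65.2]
```

drive_tool(
  deltas=[
    [1,0,-26,23,0,0,0],
    [1,0,-51,46,0,0,0],
    [1,0,-76,69,0,0,0],
    [1,0,-102,92,0,0,0],
    [1,0,-102,92,0,0,0],
    [1,0,-102,92,0,0,0],
    [1,0,-102,92,0,0,0],
    [1,0,-102,92,0,0,0],
    [1,0,-102,92,0,0,0],
    [1,0,-102,92,0,0,0],
  ],
)

```text
time_s: 2.67
tool_pos: [485.3, 104.5, 402.8]
orientation: [[0.0, 0.202, 0.979], [0.0, 0.979, -0.202], [-1.0, 0.0, 0.0]]
contact_force: [0.4, -0.2, -0.5]
grip_width: 1.0
```

Run:
```python
from h import *
from pose import tow,pts,p
s=bot.sense();R=np.array(s["orientation"]);t=np.array(s["tool_pos"]);cal=bot.calibration("wrist")
im,d=bot.capture("wrist");np.save("w1.npy",d)
print(s["time_s"],np.round(t,1))
for f in("tip_of","boxes_of"):
    for q in getattr(bot,f)("wrist","cover_pin")[:2]: print(f,q,np.round(px2w("wrist",d,q["xy"],cal),1))
for q in bot.tip_of("wrist","handle")[:1]:print("handle",q)
K=np.array(cal["intrinsics"]);q=np.c_[tow(p,pts(p[3])),np.ones(7)]@np.array(cal["world_to_cam"])[:3].T@K.T;q=q[:,:2]/q[:,2:]
print(np.round(q).tolist(),"cam pos",np.round(np.linalg.inv(cal["world_to_cam"])[:3],2).tolist())
cv2.imwrite("pics/w1.png",im)
```

```text
[ 5.65206e+02  4.98300e+01 -2.04000e-01  3.27000e-01] [-11.69760224  18.72460245] 
res px [[0.3, 0.3], [-0.7, -0.7], [-0.4, 0.2], [-0.5, 0.3], [0.7, 0.3], [1.1, -0.6], [-0.3, 0.0]]
world [[623.0, 81.0, 247.0], [596.0, -49.0, 202.0], [498.0, -29.0, 202.0], [525.0, 101.0, 247.0], [456.0, 104.0, 241.0], [739.0, 65.0, 10.0], [709.0, -79.0, 10.0]]
(270, 180) [565.3  23.6 225.8]
(255, 180) [562.7  68.9 244.1]
(285, 185) [552.  -22.7 207.2]
(250, 172) [586.4  83.4 250.8]
(280, 193) [526.1  -6.6 213.1]
pin [[488.3  97.6 241.1]
 [565.2  49.8 165. ]]
2.6667 [485.3 104.5 402.8]
tip_of {'xy': [273.1, 228.1], 'conf': 0.87} [484.8  99.  251.8]
boxes_of {'xy': [248.1, 306.2], 'conf': 0.69} [541.6  68.4 241. ]
[[287.0, 402.0], [134.0, 364.0], [123.0, 256.0], [288.0, 280.0], [272.0, 181.0], [290.0, 350.0], [188.0, 350.0]] cam pos [[0.2, 0.95, 0.24, 418.31], [0.98, -0.2, -0.05, 117.69], [0.0, 0.24, -0.97, 485.63]]
```

View pics/w1.png

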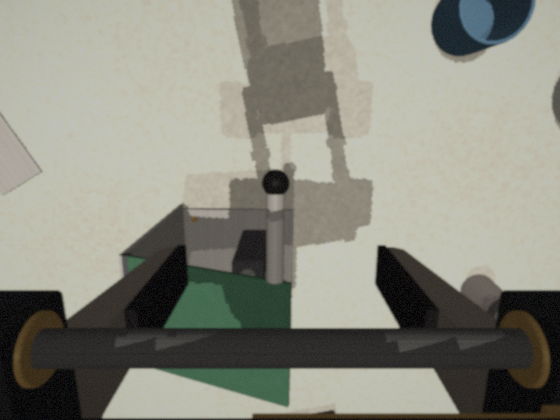

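The projected fit matches the wrist image: ball at (275,182), pin to (275,280), jaws clear of the cover edge. Descending and pinching.

drive_tool(
  deltas=[
    [1,15,-5,3,0,0,0],
    [1,40,-5,3,0,0,0],
    [1,65,-5,3,0,0,0],
    [1,80,-5,3,0,0,0],
    [1,88,-5,3,0,0,0],
    [1,88,-5,3,0,0,0],
    [-1,88,-5,3,0,0,0],
    [-1,88,-5,3,0,0,0],
    [-1,88,-5,3,0,0,0],
    [-1,88,-5,3,0,0,0],
  ],
  grip_force=15,
)

```text
time_s: 3.7
tool_pos: [488.1, 98.0, 315.9]
orientation: [[0.002, 0.203, 0.979], [-0.0, 0.979, -0.203], [-1.0, 0.0, 0.002]]
contact_force: [0.9, -0.7, 0.5]
grip_width: 0.737
```

drive_tool(
  deltas=[
    [-1,0,0,0,0,0,0],
    [-1,0,0,0,0,0,0],
    [-1,0,0,0,0,0,0],
    [-1,0,0,0,0,0,0],
    [-1,0,0,0,0,0,0],
    [-1,0,0,0,0,0,0],
    [-1,0,0,0,0,0,0],
    [-1,0,0,0,0,0,0],
    [-1,0,0,0,0,0,0],
    [-1,0,0,0,0,0,0],
  ],
)

```text
time_s: 4.53
tool_pos: [487.8, 99.3, 314.8]
orientation: [[0.001, 0.203, 0.979], [0.004, 0.979, -0.203], [-1.0, 0.004, 0.0]]
contact_force: [0.8, 5.3, -0.0]
grip_width: 0.122
```

Pinched (opening 11 mm on the 12 mm pin). Swinging it along the arc.

drive_tool(
  deltas=[
    [-1,-7,-3,0,0,0,0],
    [-1,-14,-6,0,0,0,0],
    [-1,-21,-10,0,0,0,0],
    [-1,-27,-14,0,0,0,0],
    [-1,-33.5,-19,0,0,0,0],
    [-1,-39.5,-23.5,0,0,0,0],
    [-1,-45,-29,0,0,0,0],
    [-1,-50,-34.5,0,0,0,0],
    [-1,-55,-40,0,0,0,0],
    [-1,-60,-46.5,0,0,0,0],
  ],
)

```text
time_s: 5.37
tool_pos: [478.2, 55.1, 376.5]
orientation: [[0.002, 0.202, 0.979], [0.007, 0.979, -0.202], [-1.0, 0.008, 0.001]]
contact_force: [-1.8, 11.1, 7.1]
grip_width: 0.128
```

drive_tool(
  deltas=[
    [-1,-4,-6.5,0,0,0,0],
    [-1,-8,-13,0,0,0,0],
    [-1,-11.5,-20,0,0,0,0],
    [-1,-14.5,-27,0,0,0,0],
    [-1,-17,-34,0,0,0,0],
    [-1,-19,-41.5,0,0,0,0],
    [-1,-21,-49,0,0,0,0],
    [-1,-22,-56.5,0,0,0,0],
    [-1,-23,-64.5,0,0,0,0],
    [-1,-23,-73.5,0,0,0,0],
  ],
)

```text
time_s: 6.2
tool_pos: [462.8, -18.6, 398.5]
orientation: [[-0.0, 0.202, 0.979], [0.003, 0.979, -0.202], [-1.0, 0.003, -0.001]]
contact_force: [-2.8, 4.1, 3.8]
grip_width: 0.125
```

drive_tool(
  deltas=[
    [-1,0,0,0,0,0,0],
    [-1,0,0,0,0,0,0],
    [-1,0,0,0,0,0,0],
    [-1,0,0,0,0,0,0],
    [-1,0,0,0,0,0,0],
    [-1,0,0,0,0,0,0],
    [-1,0,0,0,0,0,0],
    [-1,0,0,0,0,0,0],
    [-1,0,0,0,0,0,0],
    [-1,0,0,0,0,0,0],
  ],
)

```text
time_s: 7.03
tool_pos: [462.7, -19.5, 398.3]
orientation: [[-0.001, 0.204, 0.979], [-0.001, 0.979, -0.204], [-1.0, -0.002, -0.001]]
contact_force: [-6.2, -1.1, 6.2]
grip_width: 0.122
```

Run:
```python
from h import *
p=np.load("pose.npy");s=bot.sense();t=np.array(s["tool_pos"])
g=t[:2]-p[:2];c,sn=np.cos(p[2]),np.sin(p[2])
print(s["time_s"],t,"holder xy of grasp",c*g[0]+sn*g[1],-sn*g[0]+c*g[1],"z",t[2]-69)
for cm in("side","top"):
    im,d=bot.capture(cm);cv2.imwrite(f"pics/{cm}1.png",im)
    np.save(f"{cm}1.npy",d)
a=cv2.imread("pics/top1.png")[120:230,200:340];b=cv2.imread("pics/side1.png")[130:270,200:340]
cv2.imwrite("pics/m1.png",np.hstack([cv2.resize(a,(480,377)),cv2.resize(b,(320,377))]) if 0 else np.hstack([cv2.resize(a,(420,330)),cv2.resize(b,(330,330))]))
```

```text
7.0333 [462.71214341 -19.45475732 398.34166658] holder xy of grasp -86.31837041825142 -88.62645992125661 z 329.3416665839123
```

View pics/m1.png

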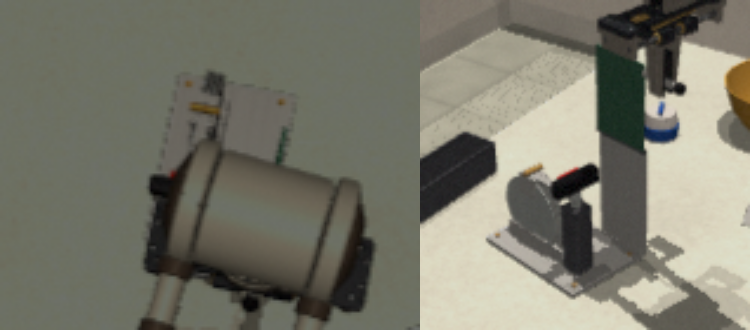

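The side crop shows the cover standing vertical over the sheet, with the handle and red button free below it. The grasp point reads holder y −89, z 329, so about 1.56 rad. Releasing, rising, then turning to the handle.

drive_tool(
  deltas=[
    [0.2,0,0,0,0,0,0],
    [0.2,0,0,0,0,0,0],
    [0.2,0,0,0,0,0,0],
    [0.2,0,0,0,0,0,0],
    [0.2,0,0,0,0,0,0],
    [0.2,-10,0,0,0,0,0],
    [0.2,-30,0,0,0,0,0],
    [0.2,-55,0,0,0,0,0],
    [0.2,-80,0,0,0,0,0],
    [0.2,-80,0,0,0,0,0],
  ],
)

```text
time_s: 7.97
tool_pos: [464.0, -19.7, 484.0]
orientation: [[0.009, 0.203, 0.979], [-0.003, 0.979, -0.203], [-1.0, -0.001, 0.01]]
contact_force: [0.5, -0.1, 0.6]
grip_width: 0.602
```

drive_tool(
  deltas=[
    [1,0,12,10,7,0,0],
    [1,0,24,22,14,0,0],
    [1,0,36,34,21,0,0],
    [1,0,48,46,28,0,0],
    [1,0,60,58,35,0,0],
    [1,0,72,70,42,0,0],
    [1,0,82,80,49,0,0],
    [1,0,89,86,56,0,0],
    [1,0,89,86,63,0,0],
    [1,0,89,86,70,0,0],
  ],
)

```text
time_s: 8.8
tool_pos: [565.9, 50.6, 477.2]
orientation: [[-0.001, 0.99, 0.138], [0.0, 0.138, -0.99], [-1.0, -0.001, -0.0]]
contact_force: [-0.6, 0.1, 0.1]
grip_width: 1.0
```

drive_tool(
  deltas=[
    [1,0,0,0,7,0,0],
    [1,0,0,0,14,0,0],
    [1,0,0,0,20,0,0],
    [1,0,0,0,20,0,0],
    [1,0,0,0,20,0,0],
    [1,0,0,0,20,0,0],
    [1,0,0,0,20,0,0],
    [1,0,0,0,20,0,0],
    [1,0,0,0,20,0,0],
    [1,0,0,0,20,0,0],
  ],
)

```text
time_s: 9.63
tool_pos: [565.5, 50.2, 477.7]
orientation: [[-0.0, 0.979, -0.203], [0.0, -0.203, -0.979], [-1.0, -0.0, -0.0]]
contact_force: [0.2, -0.4, -0.2]
grip_width: 1.0
```

Run:
```python
from h import *
p=np.load("pose.npy");s=bot.sense();t=np.array(s["tool_pos"]);c,sn=np.cos(p[2]),np.sin(p[2])
def H(w): g=np.array(w)[:2]-p[:2]; return np.round([c*g[0]+sn*g[1],-sn*g[0]+c*g[1],w[2]],1)
cal=bot.calibration("wrist");im,d=bot.capture("wrist");cv2.imwrite("pics/w2.png",im);np.save("w2.npy",d)
print(s["time_s"],"holder",H(t),np.round(s["orientation"],3).tolist())
for th in("handle","release"):
  for f in("tip_of","boxes_of"):
    try:
      for q in getattr(bot,f)("wrist",th)[:2]: print(th,f,q,H(px2w("wrist",d,q["xy"],cal)))
    except Exception as e: print(th,f,e)
W=np.array(cal["world_to_cam"]);K=np.array(cal["intrinsics"])
for P in((10,40,179),(-10,40,179),(10,-40,179),(-10,-40,179),(0,0,179)):
    q=K@(W@[p[0]+c*P[0]-sn*P[1],p[1]+sn*P[0]+c*P[1],P[2],1])[:3];print(P,np.round(q[:2]/q[2]))
```

```text
9.6333 holder [2.000e-01 4.000e-01 4.777e+02] [[-0.0, 0.979, -0.203], [0.0, -0.203, -0.979], [-1.0, -0.0, -0.0]]
handle tip_of {'xy': [279.0, 183.8], 'conf': 0.65} [ -1.8   4.1 179.9]
handle boxes_of {'xy': [324.5, 176.6], 'conf': 0.58} [ 49.7   5.5 138.7]
release tip_of it knows: bowl, cover_pin, cup, handle, holder, jar, shaker, spatula, stack, timer
release boxes_of {'xy': [292.7, 180.9], 'conf': 0.76} [ 12.4   6.6 176.6]
(10, 40, 179) [291. 148.]
(-10, 40, 179) [271. 148.]
(10, -40, 179) [290. 225.]
(-10, -40, 179) [271. 225.]
(0, 0, 179) [281. 188.]
```

View pics/w2.png

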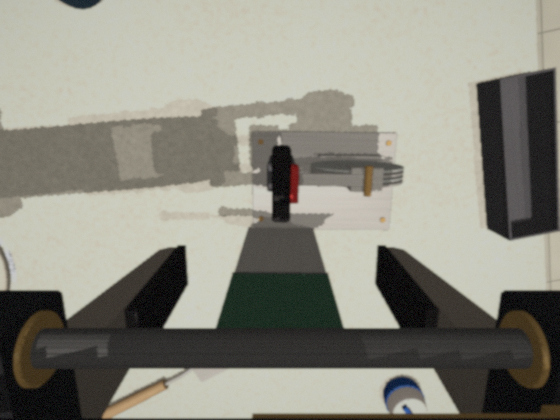

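The wrist view shows the handle at (282,183) with the red button on its right side, within 3 mm of the prediction (about 3 mm further in +y). Descending.

drive_tool(
  deltas=[
    [0.3,20,1.5,-2.5,0,0,0],
    [0.3,50,1.5,-2.5,0,0,0],
    [0.3,80,1.5,-2.5,0,0,0],
    [0.3,110,1.5,-2.5,0,0,0],
    [0.3,140,1.5,-2.5,0,0,0],
    [0.3,165,1.5,-2.5,0,0,0],
    [0.3,185,1.5,-2.5,0,0,0],
    [0.3,195,1.5,-2.5,0,0,0],
    [0.3,200,1.5,-2.5,0,0,0],
    [0.3,200,1.5,-2.5,0,0,0],
  ],
)

```text
time_s: 10.67
tool_pos: [567.3, 52.3, 277.2]
orientation: [[-0.001, 0.979, -0.203], [0.0, -0.203, -0.979], [-1.0, -0.001, 0.0]]
contact_force: [-0.2, -0.3, -0.8]
grip_width: 0.65
```

Run:
```python
from h import *
p=np.load("pose.npy");s=bot.sense();t=np.array(s["tool_pos"]);c,sn=np.cos(p[2]),np.sin(p[2])
def H(w): g=np.array(w)[:2]-p[:2]; return np.round([c*g[0]+sn*g[1],-sn*g[0]+c*g[1],w[2]],1)
cal=bot.calibration("wrist");im,d=bot.capture("wrist");cv2.imwrite("pics/w3.png",im);np.save("w3.npy",d)
print(s["time_s"],"holder",H(t),s["grip_width"],np.round(s["contact_force"],1))
for q in bot.tip_of("wrist","handle")[:1]: print(q,H(px2w("wrist",d,q["xy"],cal)))
```

```text
10.6667 holder [  1.6   2.9 277.2] 0.6500134541616389 [-0.2 -0.3 -0.8]
{'xy': [280.3, 245.1], 'conf': 0.59} [  1.3   8.8 179.7]
```

View pics/w3.png

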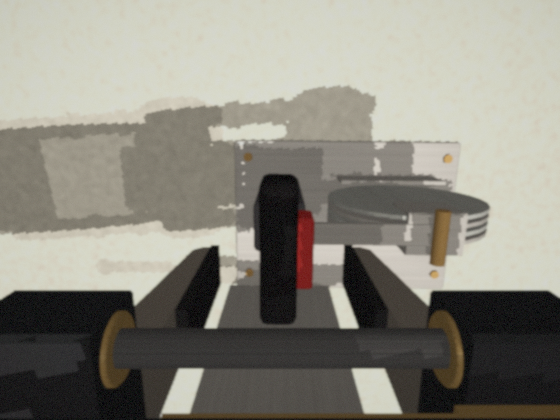

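The bar (col 279) and button (col 305) lie between the jaws, well centred. Descending the last 40 mm and squeezing.

drive_tool(
  deltas=[
    [0.3,10,0,0,0,0,0],
    [0.3,22,0,0,0,0,0],
    [0.3,32,0,0,0,0,0],
    [0.3,38,0,0,0,0,0],
    [0.3,40,0,0,0,0,0],
    [0.3,40,0,0,0,0,0],
    [-1,40,0,0,0,0,0],
    [-1,40,0,0,0,0,0],
    [-1,40,0,0,0,0,0],
    [-1,40,0,0,0,0,0],
  ],
  grip_force=25,
)

```text
time_s: 11.6
tool_pos: [567.7, 52.3, 238.2]
orientation: [[0.001, 0.979, -0.203], [-0.0, -0.203, -0.979], [-1.0, 0.001, -0.0]]
contact_force: [0.5, 0.4, -0.8]
grip_width: 0.384
```

drive_tool(
  deltas=[
    [-1,0,0,0,0,0,0],
    [-1,0,0,0,0,0,0],
    [-1,0,0,0,0,0,0],
    [-1,0,0,0,0,0,0],
    [-1,0,0,0,0,0,0],
    [-1,0,0,0,0,0,0],
    [-1,0,0,0,0,0,0],
    [-1,0,0,0,0,0,0],
    [-1,0,0,0,0,0,0],
    [-1,0,0,0,0,0,0],
  ],
)

```text
time_s: 12.43
tool_pos: [566.8, 52.5, 238.1]
orientation: [[-0.002, 0.979, -0.204], [0.0, -0.204, -0.979], [-1.0, -0.002, 0.0]]
contact_force: [-5.6, 1.1, 4.7]
grip_width: 0.241
```

Width 22.2 mm against 22.5 expected, so the button is fully in. Pulling up.

drive_tool(
  deltas=[
    [-1,-3,0,0,0,0,0],
    [-1,-8,0,0,0,0,0],
    [-1,-13,0,0,0,0,0],
    [-1,-18,0,0,0,0,0],
    [-1,-23,0,0,0,0,0],
    [-1,-28,0,0,0,0,0],
    [-1,-33,0,0,0,0,0],
    [-1,-38,0,0,0,0,0],
    [-1,-43,0,0,0,0,0],
    [-1,-48,0,0,0,0,0],
  ],
)

```text
time_s: 13.27
tool_pos: [566.8, 52.5, 285.8]
orientation: [[-0.002, 0.979, -0.203], [0.0, -0.203, -0.979], [-1.0, -0.002, 0.0]]
contact_force: [-3.8, 1.9, -7.2]
grip_width: 0.24
```

drive_tool(
  deltas=[
    [-1,-5,0,0,0,0,0],
    [-1,-10,0,0,0,0,0],
    [-1,-15,0,0,0,0,0],
    [-1,-20,0,0,0,0,0],
    [-1,-25,0,0,0,0,0],
    [-1,-30,0,0,0,0,0],
    [-1,-34,0,0,0,0,0],
    [-1,-37,0,0,0,0,0],
    [-1,-40,0,0,0,0,0],
    [-1,-40,0,0,0,0,0],
  ],
)

```text
time_s: 14.1
tool_pos: [566.8, 52.5, 326.5]
orientation: [[-0.002, 0.979, -0.203], [0.0, -0.203, -0.979], [-1.0, -0.002, 0.0]]
contact_force: [-5.9, 2.1, -5.5]
grip_width: 0.239
```

Up 88.4 mm carrying the weight. A small nudge to feel the stop.

drive_tool(
  deltas=[
    [-1,-1,0,0,0,0,0],
    [-1,-2,0,0,0,0,0],
    [-1,-2,0,0,0,0,0],
    [-1,-2,0,0,0,0,0],
    [-1,-2,0,0,0,0,0],
    [-1,-2,0,0,0,0,0],
    [-1,-2,0,0,0,0,0],
    [-1,-2,0,0,0,0,0],
    [-1,-2,0,0,0,0,0],
    [-1,-2,0,0,0,0,0],
  ],
)

```text
time_s: 14.93
tool_pos: [566.8, 52.5, 328.0]
orientation: [[-0.002, 0.979, -0.203], [0.0, -0.203, -0.979], [-1.0, -0.002, 0.0]]
contact_force: [-6.6, 2.8, -5.9]
grip_width: 0.239
```

Run:
```python
from h import *
im,d=bot.capture("side");cv2.imwrite("pics/s4.png",cv2.resize(im[110:290,180:360],(540,540)))
a=cv2.imread("pics/side1.png");s=bot.sense();print(s["time_s"],s["tool_pos"],s["contact_force"],s["grip_width"])
```

```text
14.9833 [566.83734948  52.50037061 328.02762127] [-5.36041323  2.04328675 -4.74609665] 0.24187523761128538
```

View pics/s4.png

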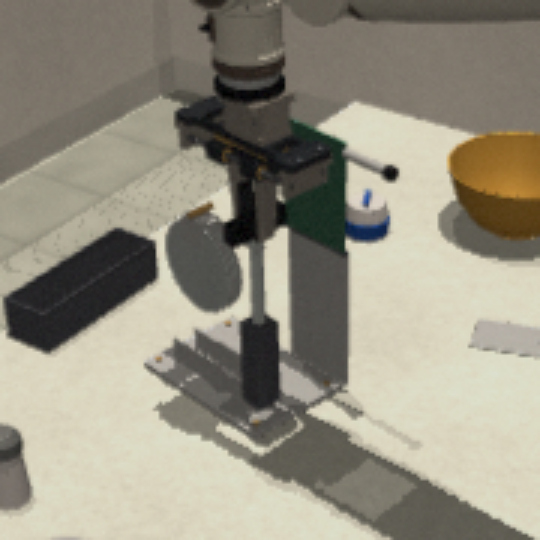

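The mast is extended with the bases hanging, and the cover stands upright behind it, undisturbed. The rise reads 89.9 mm. One last small nudge to confirm the stop.

drive_tool(
  deltas=[
    [-1,-0.5,0,0,0,0,0],
    [-1,-1,0,0,0,0,0],
    [-1,-1.5,0,0,0,0,0],
    [-1,-1.5,0,0,0,0,0],
    [-1,-1.5,0,0,0,0,0],
    [-1,-1.5,0,0,0,0,0],
    [-1,-1.5,0,0,0,0,0],
    [-1,-1.5,0,0,0,0,0],
    [-1,-1.5,0,0,0,0,0],
    [-1,-1.5,0,0,0,0,0],
  ],
)

```text
time_s: 15.82
tool_pos: [566.9, 52.5, 328.2]
orientation: [[-0.003, 0.979, -0.203], [0.0, -0.203, -0.979], [-1.0, -0.003, 0.0]]
contact_force: [-4.3, 2.8, -12.7]
grip_width: 0.24
```

The tool moved only 0.2 mm of the 1.5 mm and the load rose to 12.7 N, so it is on the second stop. Handing in.

```bash
python3 -c "
from cell import bot
print(bot.finish_job())"
```

```text
the job is handed in; nothing more can be done
None
```

The cover is folded up, and the mast is at its second stop with the gripper still holding the handle. I handed the job in at about 16 s; no verdict is reported.

- **Cover:** I swung it up by its pin and released it. The grasp point then put it at about 1.56 rad, and the final side picture shows it still upright with the gripper clear of it.
- **Button:** the jaws closed to 22 mm on the handle; fully pressed should read 22.5 mm, so the button is in.
- **Mast:** it rose 90 mm. On a last 1.5 mm nudge the tool moved only 0.2 mm and the downward load went from about 5 N to 12.7 N, which confirms the stop.
- **Bystanders:** the arm did not touch any of them as far as I could tell. The bowl, timer, shaker and part of the spatula show in the last side crop. I did not measure their positions, and the jar and mug were not in that crop.
- **Disagreements:** the first pose fit had converged badly, about 4.5 px off, and I redid it before moving. The handle then appeared about 3 mm further in +y than the fit gave, and I corrected for that.

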